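# Mesh the mixing paddle with the mixer's drive and hold it home

### The job

Take the flat mixing paddle out of the wooden rack and fit it on the drive hub in the mixer's steel bowl: turn it until its splines drop between the hub's lugs, then push it down against the spring until its collar sits fully home on the hub. The spring lifts it again if you let go, so finish while still gripping the paddle and pressing it home. Leave the whisk in the rack, and do not disturb the jar and the small glass bowl.

Things in the scene. Friction and masses are not known exactly. Their poses are not given: they have to be found in the camera images.
- paddle: Flat grey mixing paddle with a steel foot, loose, about 0.2 kg, standing foot down in one of the rack's wells at any yaw. Origin: on its axis at the underside of its round collar (48 mm across, 6 mm high); z up the axis. Above the collar a flat openwork blade, 12 mm thick along its y, with a central spine 18 mm wide along x and on top a solid grip bar. Its top is 105 mm above the origin.
- paddle_grip (a point): Centre of the paddle's grip bar, on the axis 90 mm above the paddle's origin; same axes as the paddle. The bar is 66 mm wide (x), 12 mm thick (y) and 30 mm high; the spine below it is 12 mm thick too.
- paddle_foot (a point): Tip of the paddle's centre pin, on the axis 22 mm below the paddle's origin; same axes. The pin is round, 13 mm in diameter, its last 6 mm tapered to 5 mm. Around it four splines form a cross along the paddle's x and y: each bar 8 mm wide, 36 mm from tip to tip, with rounded lower edges, reaching from the collar to 14 mm below the origin.
- hub: Aluminium drive hub fixed in the centre of the mixer's bowl; it does not turn. Origin: on the bowl's inner floor, 69 mm above the counter. Four square upright lugs (16.5 mm each, 44 mm over all) leave two crossing slots 11 mm wide, 16 mm deep, along the hub's x and y, open at top and ends. Its yaw varies; the paddle meshes at any of the four quarter turns that bring its splines over the slots.
- hub_top (a point): Centre of the hub at the height of the lugs' tops, 34 mm above the hub's origin; hub's axes. When the paddle is home its origin lies on this point and its collar rests on the lugs.
- spring_seat (a joint): Round sprung seat (13 mm across) in the hub's centre, metres pressed down: 0 at rest, its top then 16 mm below the lugs' tops. The paddle's pin meets it 6 mm before home and has pressed it 0.006 when home. It takes about 5.4 N to start it and 11 N to hold it home, more than the paddle's weight.
- mixer: The mixer, fixed: white motor housing 250 x 240 mm and 65 mm high, with an open steel bowl on top, 210 mm across the rim; the rim stands 120 mm above the counter. Origin: centre of the underside.
- rack: Fixed wooden block 220 x 85 mm, 35 mm high, origin at the centre of its underside, its long side along its x. Two round wells 40 mm in diameter and 28 mm deep, 65 mm to either side of the centre along x. The collars of the paddle and the whisk rest on its top; the paddle may be in either well.
- whisk: Balloon whisk of steel wires, 46 mm thick and about 102 mm high above its collar, standing in the other well. Origin at its collar's underside. Leave it.
- jar: Closed glass jar with a white cap, 72 mm in diameter, 125 mm high, on the counter. Origin: centre of its underside. Leave it.
- prep_bowl: Small glass bowl, 100 mm across, 45 mm high, on the counter. Origin: centre of its underside. Leave it.
There are look-alikes about, which are no part of the job. Leave any orange or turquoise look-alike of the paddle alone.

How it is judged (in metres and radians):
On the way, in this order (a step that is already met when the one before it is completed fails the run):
1. the paddle is lifted clear of the rack in the gripper (z of paddle in the frame of rack above 0.065 m and contact force between the fingers and paddle above 1 N), for 0.2 s.
2. the splines have dropped between the hub's lugs (z of paddle in the frame of hub_top below 0.009 m and horizontal distance between paddle and hub_top below 0.004 m), for 0.1 s.
At the end, for the whole second after the job is handed in: Collar within 2.5 mm of the lugs' tops and 3 mm of the hub's axis, paddle within 0.07 rad of upright, spring seat pressed over 3.8 mm, paddle bearing on hub and spring with over 6 N, at rest, fingers still on it (over 3 N); whisk still standing in its well (z of paddle in the frame of hub_top below 0.0025 m and horizontal distance between paddle and hub_top below 0.003 m and angle between paddle's own z axis and vertical below 0.07 rad and value of joint spring_seat above 0.0038 m and contact force between paddle and hub above 6 N and contact force between the fingers and paddle above 3 N and linear speed of paddle below 0.02 m/s and horizontal distance between whisk and rack below 0.085 m and angle between whisk's own z axis and vertical below 0.3 rad); the arm keeps its last pose, push and grip.
It fails at once if the whisk is knocked or taken out of the rack (distance of whisk from where it was at the start of the episode above 0.03 m or angle between whisk's own z axis and vertical above 0.5 rad).
It fails at once if the jar is pushed away or over (distance of jar from where it was at the start of the episode above 0.03 m or angle between jar's own z axis and vertical above 0.5 rad).
It fails at once if the small glass bowl is pushed away or over (distance of prep_bowl from where it was at the start of the episode above 0.03 m or angle between prep_bowl's own z axis and vertical above 0.5 rad).
It also fails if it takes over 38 s, if anything falls off the work surface, if the arm or the gripper's body presses on something with over 40 N, if the wrist force passes 120 N, or if a joint passes its speed limit or range.

### The arm

A 6-joint arm with a two-finger parallel gripper is mounted at the origin on the work surface. World frame = base frame: x ahead of the robot, y to its left, z up, the work surface at z = 0. Lengths are in m, angles in degrees, forces in N, time in s.
With the tool pointing down it reaches from about 0.4 to 0.925 m from the base axis. Payload 12.5 kg.
Tool frame: the origin (TCP) lies at the very end of the fingers, on their centre line; the grasp point (between the pads) lies 19 mm behind it; z points along the fingers, y is the direction in which the jaws open and shut (so a half turn about z gives the same grasp; the last joint's range is limited). The gripper opens to 95 mm and grips with 3 to 60 N. Pads are 20 mm wide; open, the fingers measure 119 mm over their backs; the gripper's body (75 mm by 180 mm) begins 59 mm behind the grasp point.
Start: joints at [-75.264, 28.126, 89.318, -0, 62.55, -6.05], TCP at [0.222, -0.584, 0.215] pointing down, gripper open.
Joint ranges: [-177.58, 177.58], [-47.91, 125.51], [2.72, 160], [-65.01, 245.01], [3.68, 167.84], [-153.87, 153.87]. Speed limits (degrees/s): [127.2, 127.2, 159.86, 180, 180, 180].

### API

Orientations are given as a 3x3 rotation matrix whose columns are the frame's x, y, z axes.
In Python, from bench import sensors, vision, job gives the robot as it stands. The module is installed in compiled form; this text tells all that it offers.
- The arm moves only by the tool drive_tool, never from a script. Its argument "deltas" is a list of rows, each an object with "gripper": the finger opening in mm, from 0 to 95.1; "slide": the shift along the world's x, y, z in units of 40 mm (1.0 is 40 mm), a list of three; "dr": the turn, a rotation vector about the world's x, y, z in units of 8 degrees (1.0 is 8 degrees), a list of three. In form: [{"gripper": gripper, "slide": [dx, dy, dz], "dr": [ax, ay, az]}, ...]. A call has 1 to 12 rows; each row shifts and turns the commanded pose from where the row before left it; what a row does not reach is not made up. A row lasts 1/8 s, in which the tool goes at most 62.5 mm and 10.7 degrees, less where a joint would pass 70% of its speed; a pose out of reach is approached as far as the arm can. A call is refused whole if a number of a shift passes 1 or a number of a turn 1, either way. A call with a gripper value outside its range is refused whole. The fingers move at their own pace and stop on an object; "newtons" is the grip in N (left out, the last holds). Time passes only in rows, so rows that do not move let the fingers close. It gives the time, the measured TCP pose, the force and the opening at its end, in the units of the state.
- sensors.get_obs(): the state, without advancing time (a new reading comes with each control period).
- vision.camera(name): name is "scene" or "top" or "wrist"; returns a dict with "frame" (420x560x3 uint8, blue, green, red), "fx", "fy", "cx", "cy" (pixels), "view" (4x4, takes a point from world to camera coordinates); the wrist camera has in their place "hand_eye" (4x4, takes a point from camera to tool coordinates, whose origin is the TCP and whose axes are the flange's). Camera axes: x right, y down, z forward; pixel columns grow to the right and rows downward; lengths in m; the calibration is good to about 2 mm. The wrist camera is an equidistant fisheye: a pixel r from the principal point sees the ray r / f radians off the axis. A picture is of the moment at which its call begins: read the wrist's pose just before it. There is no depth.
- job.hand_in(): hands the job in, once; it reports no verdict.
The state is a dict: "t": time; "joint_pos": joint angles; "joint_velocities": joint speeds; "joint_efforts": joint torques, N m; "position": TCP position; "ee_rot": TCP orientation; "contact_force": force on the tool from outside, world axes, zero at the start; "moment": the same for the moment, N m; "grip_width": finger opening in m.
Only numpy, scipy, OpenCV 4.12 (cv2) and the standard library are available. Lean on these libraries where they do the work, as an engineer would, in place of code of your own. Each camera call takes 0.05 s, during which the arm holds its last target.

## Working session

There is one attempt and no reset: what is moved stays moved. The work goes in short steps, Python scripts to look and compute and a tool call to move; the robot and the scene stay as the last step left them, time stands still between calls to the robot, and variables do not carry over. Pictures are saved under pics/ and viewed, and the job is handed in when it is done.

Besides the shell and the picture viewer there is one more tool, called after "Emit:" as name(argument=value, ...), one argument or row to a line, values as JSON. drive_tool: Moves the arm, as the interface text tells. Its arguments: {"type":"object","properties":{"deltas":{"type":"array","items":{"type":"object","properties":{"gripper":{"type":"number"},"slide":{"type":"array","items":{"type":"number"}},"dr":{"type":"array","items":{"type":"number"}}}}},"newtons":{"type":"number"}},"required":["deltas"]}

```bash
mkdir -p pics; python3 - <<'E'
from bench import sensors, vision, job
import cv2, numpy as np, pickle
o=sensors.get_obs(); print(o['t'],o['position'],o['ee_rot'],o['grip_width'])
d={}
for n in ['scene','top','wrist']:
    c=vision.camera(n); d[n]=c; cv2.imwrite(f'pics/{n}0.png',c['frame'])
    print(n,c['fx'],c['fy'],c['cx'],c['cy']); print(np.round(c.get('view',c.get('hand_eye')),4))
d['obs']=o
pickle.dump(d,open('d0.pkl','wb'))
E
```

```text
0.0 [ 0.22177198 -0.58405981  0.21408689] [[ 9.34912934e-01  3.54877082e-01 -2.50682824e-04]
 [ 3.54877142e-01 -9.34912345e-01  1.05895150e-03]
 [ 1.41431151e-04 -1.07898906e-03 -9.99999408e-01]] 0.09533288764212954
scene 382.0929765663872 382.0929765663872 277.1706711754461 208.9004672359092
[[-0.7547  0.656   0.0054  0.3641]
 [ 0.4899  0.569  -0.6605 -0.2789]
 [-0.4364 -0.4958 -0.7508  1.2823]
 [ 0.      0.      0.      1.    ]]
top 426.72007653908 426.72007653908 278.8092151066616 214.31368700678706
[[-0.028  -0.9993  0.0231  0.1145]
 [-0.9865  0.0239 -0.1619  0.5664]
 [ 0.1612 -0.0273 -0.9865  0.9037]
 [ 0.      0.      0.      1.    ]]
wrist 325.19226210127806 325.19226210127806 275.93262391250875 210.25405828380113
[[-7.000e-04 -9.548e-01 -2.973e-01  8.460e-02]
 [ 1.000e+00 -7.000e-04 -1.000e-04 -1.000e-04]
 [-1.000e-04 -2.973e-01  9.548e-01 -1.713e-01]
 [ 0.000e+00  0.000e+00  0.000e+00  1.000e+00]]
```

View pics/scene0.png

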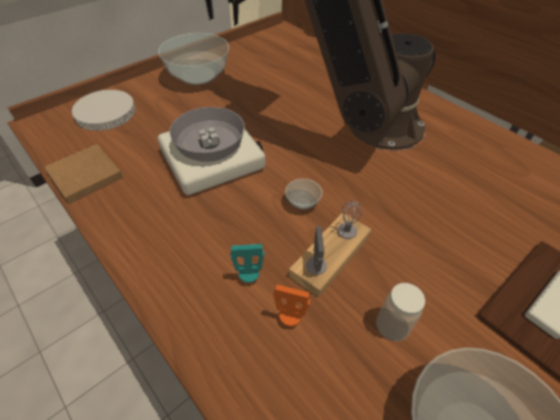

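View pics/top0.png

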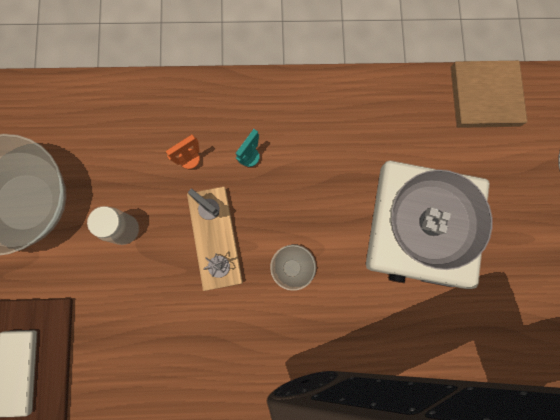

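View pics/wrist0.png

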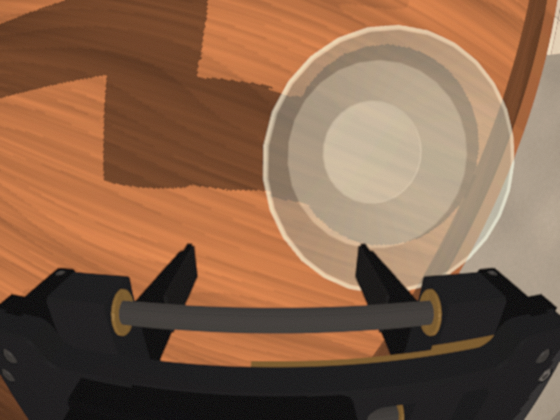

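The top view shows the grey paddle in the rack at (205,203), with the whisk at (219,264). Orange (186,152) and turquoise (250,150) look-alikes stand off the rack on the counter. The hub is at (436,221). Grey, with a steel foot, in a rack well fits only the one at (205,203). I'll enlarge it to confirm.

```bash
cat > h.py <<'E'
import numpy as np, cv2, pickle
def ray(c,u,v):
    V=c['view'];R=V[:3,:3];t=V[:3,3]
    d=R.T@np.array([(u-c['cx'])/c['fx'],(v-c['cy'])/c['fy'],1.]);o=-R.T@t
    return o,d/np.linalg.norm(d)
def onz(c,u,v,z):
    o,d=ray(c,u,v);return o+d*(z-o[2])/d[2]
def proj(c,p):
    q=c['view'][:3,:3]@np.asarray(p,float)+c['view'][:3,3]
    return np.array([c['cx']+c['fx']*q[0]/q[2],c['cy']+c['fy']*q[1]/q[2]])
def wray(c,obs,u,v):
    H=c['hand_eye'];x=u-c['cx'];y=v-c['cy'];r=np.hypot(x,y);a=r/c['fx']
    d=np.array([np.sin(a)*x/max(r,1e-9),np.sin(a)*y/max(r,1e-9),np.cos(a)])
    R=np.array(obs['ee_rot']);p=np.array(obs['position'])
    return p+R@H[:3,3],R@(H[:3,:3]@d)
def wonz(c,obs,u,v,z):
    o,d=wray(c,obs,u,v);return o+d*(z-o[2])/d[2]
def wproj(c,obs,P):
    H=c['hand_eye'];R=np.array(obs['ee_rot']);p=np.array(obs['position'])
    q=H[:3,:3].T@(R.T@(np.asarray(P,float)-p)-H[:3,3])
    a=np.arctan2(np.hypot(q[0],q[1]),q[2]);n=np.hypot(q[0],q[1])
    return np.array([c['cx']+c['fx']*a*q[0]/n,c['cy']+c['fx']*a*q[1]/n])
E
python3 - <<'E'
import pickle,cv2,numpy as np
from h import *
d=pickle.load(open('d0.pkl','rb'));T=d['top'];S=d['scene']
a=cv2.resize(T['frame'][175:300,150:275],(500,500),interpolation=cv2.INTER_CUBIC) # 4x
b=cv2.resize(T['frame'][200:245,415:460],(270,270),interpolation=cv2.INTER_CUBIC)#6x
cv2.imwrite('pics/c1.png',np.hstack([a,np.vstack([b,np.zeros((230,270,3),np.uint8)])]))
a=cv2.resize(S['frame'][190:300,270:390],(480,440),interpolation=cv2.INTER_CUBIC) # 4x
b=cv2.resize(S['frame'][115:160,185:235],(300,270),interpolation=cv2.INTER_CUBIC)#6x
cv2.imwrite('pics/c2.png',np.hstack([a,np.vstack([b,np.zeros((170,300,3),np.uint8)])]))
for uv,z in [((436,221),.103),((207,207),.035),((219,264),.035),((104,223),.125),((293,268),.045)]: print(uv,np.round(onz(T,*uv,z),3))
for uv,z in [((208,136),.103),((316,267),.035)]: print(uv,np.round(onz(S,*uv,z),3))
E
```

```text
(436, 221) [ 0.538 -0.228  0.103]
(207, 207) [0.591 0.26  0.035]
(219, 264) [0.463 0.234 0.035]
(104, 223) [0.547 0.453 0.125]
(293, 268) [0.45  0.072 0.045]
(208, 136) [ 0.548 -0.223  0.103]
(316, 267) [0.589 0.257 0.035]
```

View pics/c1.png

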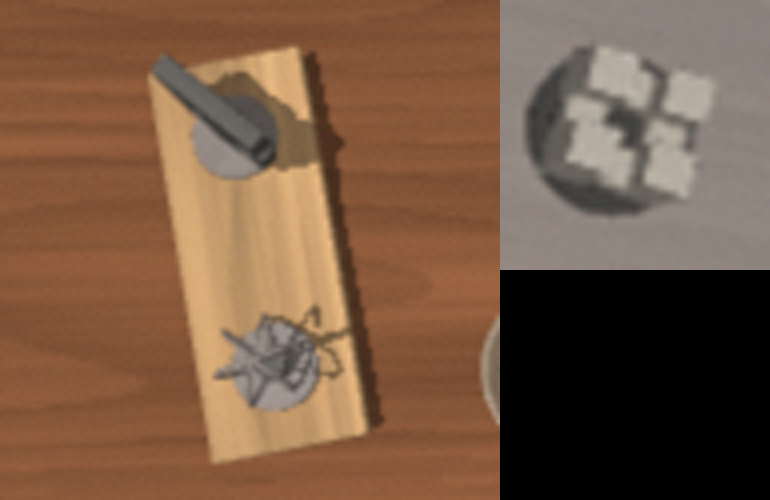

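View pics/c2.png

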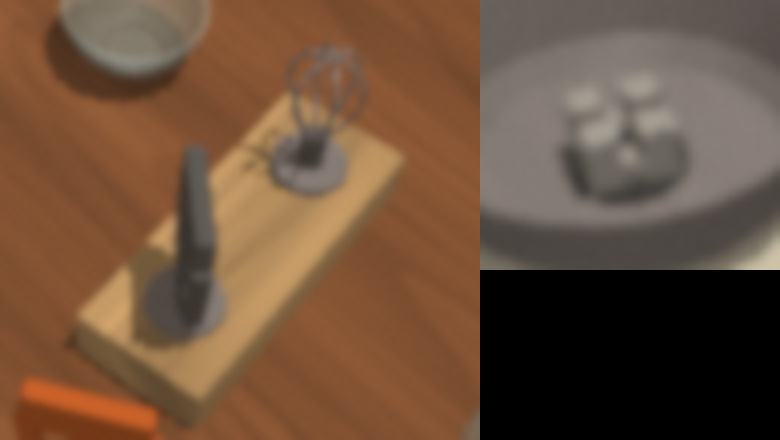

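Confirmed: the grey blade with the steel collar stands in the rack's far well, and the whisk in the near one. The hub lugs are at about (436,221). Both views put the hub near (0.54,-0.226) and the paddle near (0.59,0.258). The hub lies on the way, so I'll look at it with the wrist camera first.

Emit:
drive_tool(
  deltas=[
    {"gripper": 95, "slide": [0.8, 0.9, 0.2], "dr": [0, 0, 0]},
    {"gripper": 95, "slide": [0.9, 1, 0.2], "dr": [0, 0, 0]},
    {"gripper": 95, "slide": [0.9, 1, 0.2], "dr": [0, 0, 0]},
    {"gripper": 95, "slide": [0.9, 1, 0.2], "dr": [0, 0, 0]},
    {"gripper": 95, "slide": [0.9, 1, 0.2], "dr": [0, 0, 0]},
    {"gripper": 95, "slide": [0.9, 1, 0], "dr": [0, 0, 0]},
    {"gripper": 95, "slide": [0.9, 1, 0], "dr": [0, 0, 0]},
    {"gripper": 95, "slide": [0.9, 1, 0], "dr": [0, 0, 0]},
    {"gripper": 95, "slide": [0.8, 0.9, 0], "dr": [0, 0, 0]},
    {"gripper": 95, "slide": [0, 0, 0], "dr": [0, 0, 0]},
    {"gripper": 95, "slide": [0, 0, 0], "dr": [0, 0, 0]},
  ],
)

```text
t: 1.52
position: [0.5375, -0.2324, 0.2544]
ee_rot: [[0.935, 0.355, -0.001], [0.355, -0.935, 0.0], [-0.001, -0.0, -1.0]]
contact_force: [0.3, -0.1, -0.4]
grip_width: 0.0947
```

```bash
python3 - <<'E'
from bench import sensors, vision
import cv2,pickle,numpy as np
from h import *
o=sensors.get_obs();c=vision.camera('wrist');pickle.dump((o,c),open('w1.pkl','wb'))
print(o['t'],o['position'])
print(wproj(c,o,[.54,-.226,.103]))
f=c['frame'];u,v=wproj(c,o,[.54,-.226,.103]).astype(int)
b=cv2.resize(f[v-50:v+50,u-60:u+60],(720,600),interpolation=cv2.INTER_CUBIC);print(u-60,v-50)
cv2.imwrite('pics/w1.png',f);cv2.imwrite('pics/w1c.png',b)
E
```

```text
1.525 [ 0.53754008 -0.23242961  0.25442566]
[271.03859082 191.04846951]
211 141
```

View pics/w1.png

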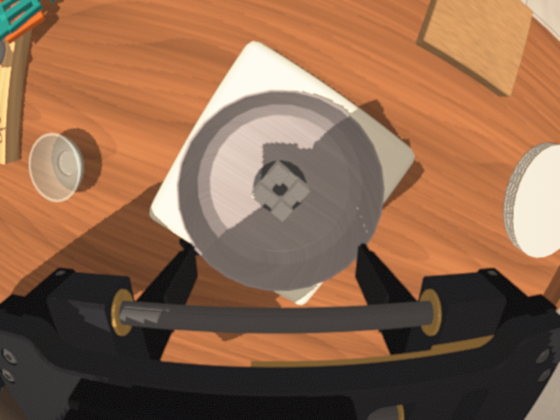

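View pics/w1c.png

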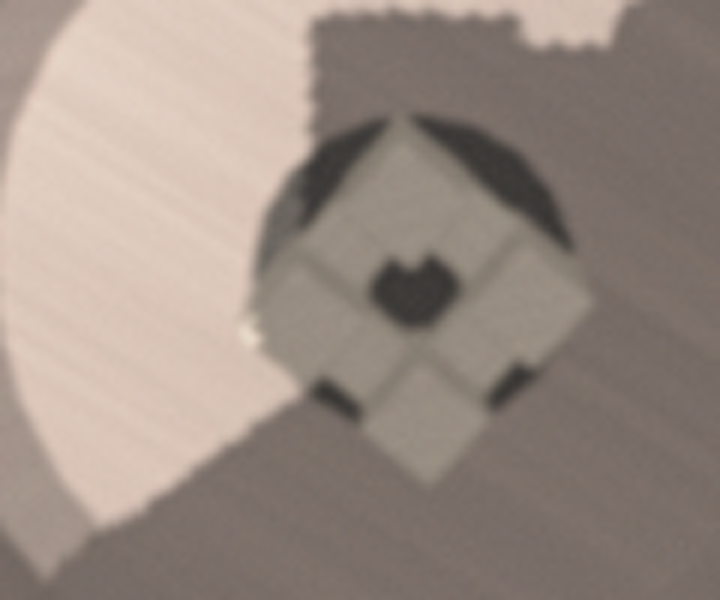

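```bash
python3 - <<'E'
import cv2,pickle,numpy as np
from h import *
o,c=pickle.load(open('w1.pkl','rb'))
f=c['frame'][150:230,235:325]
g=cv2.cvtColor(f,cv2.COLOR_BGR2GRAY)
g=np.clip((g.astype(float)-80)*255/(175-80),0,255).astype(np.uint8)
cv2.imwrite('pics/w1d.png',cv2.resize(g,(675,600),interpolation=cv2.INTER_CUBIC))
cam=np.array(o['position'])+np.array(o['ee_rot'])@c['hand_eye'][:3,3];print(cam)
P=lambda x,y:wonz(c,o,211+x/6,141+y/6,.103)
for n,q in dict(bot=(430,485),right=(594,300),top=(405,115),rt=(525,240),bl=(360,425),br=(490,410),left=(252,315)).items(): print(n,np.round(P(*q),4))
E
```

```text
[ 0.61666632 -0.20230919  0.42566511]
bot [ 0.5131 -0.2491  0.103 ]
right [ 0.5543 -0.2633  0.103 ]
top [ 0.5725 -0.2218  0.103 ]
rt [ 0.5598 -0.2484  0.103 ]
bl [ 0.5191 -0.2338  0.103 ]
br [ 0.5297 -0.2539  0.103 ]
left [ 0.531  -0.2096  0.103 ]
```

View pics/w1d.png

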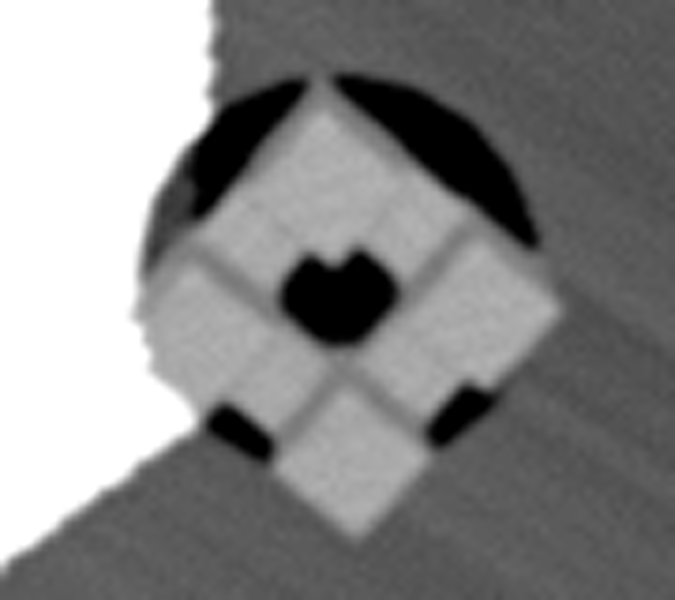

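```bash
python3 - <<'E'
import pickle,numpy as np
from h import *
o,c=pickle.load(open('w1.pkl','rb'))
P=lambda x,y:wonz(c,o,235+x/7.5-.43,150+y/7.5-.43,.103)[:2]
B,R,T,L=[P(*q) for q in [(357,540),(563,307),(325,105),(143,315)]]
print(B,R,T,L)
for a,b in [(B,R),(R,T),(T,L),(L,B)]:
    e=b-a;print(np.linalg.norm(e),np.degrees(np.arctan2(e[1],e[0]))%90)
print('c',(B+R+T+L)/4,(B+T)/2,(R+L)/2)
# draw predicted square
d=pickle.load(open('d0.pkl','rb'));Tc=d['top']
Q=lambda x,y,z=.14:onz(Tc,150+x/4-.4,175+y/4-.4,z)[:2]
# paddle bar top ends (near the lit top face)
a,b=Q(163,65),Q(265,150);e=a-b;print('bar',a,b,np.linalg.norm(e),np.degrees(np.arctan2(e[1],e[0])),(a+b)/2,'collar',Q(236,137,.041))
E
```

```text
[ 0.51322787 -0.24851855] [ 0.55463222 -0.2627423 ] [ 0.56904174 -0.22244195] [ 0.53319055 -0.2095186 ]
0.043779397027012314 71.04072581401364
0.04279897472014058 70.32532479814446
0.03810933179221397 70.1771892175797
0.043812148304782236 62.89371574026761
c [ 0.5425231  -0.23580535] [ 0.54113481 -0.23548025] [ 0.54391139 -0.23613045]
bar [0.60564514 0.27828285] [0.56119168 0.22750987] 0.06748336643639785 48.79675705471275 [0.58341841 0.25289636] collar [0.58598597 0.25558844]
```

Hub: centre about (0.541,-0.2355), slots at about 70.5° (mod 90), side measured 43–44 mm against 44 given. The top view agrees. Paddle bar: 67 mm measured against 66 given, yaw about 48.8°, centre about (0.585,0.254). Next I'll hover over it with the jaws across its thickness.

Emit:
drive_tool(
  deltas=[
    {"gripper": 95, "slide": [0.1, 1, 0], "dr": [0, 0, 0.3]},
    {"gripper": 95, "slide": [0.1, 1, 0], "dr": [0, 0, 0.3]},
    {"gripper": 95, "slide": [0.1, 1, 0], "dr": [0, 0, 0.3]},
    {"gripper": 95, "slide": [0.1, 1, 0], "dr": [0, 0, 0.3]},
    {"gripper": 95, "slide": [0.1, 1, 0], "dr": [0, 0, 0.3]},
    {"gripper": 95, "slide": [0.1, 1, 0], "dr": [0, 0, 0.3]},
    {"gripper": 95, "slide": [0.1, 1, 0], "dr": [0, 0, 0.3]},
    {"gripper": 95, "slide": [0.1, 1, 0], "dr": [0, 0, 0.3]},
    {"gripper": 95, "slide": [0.1, 1, 0], "dr": [0, 0, 0.3]},
    {"gripper": 95, "slide": [0.1, 1, 0], "dr": [0, 0, 0.3]},
    {"gripper": 95, "slide": [0.1, 1, 0], "dr": [0, 0, 0.3]},
    {"gripper": 95, "slide": [0.1, 1, 0], "dr": [0, 0, 0.2]},
  ],
)

```text
t: 3.08
position: [0.5862, 0.2475, 0.2548]
ee_rot: [[0.659, 0.752, 0.0], [0.752, -0.659, -0.0], [-0.0, 0.0, -1.0]]
contact_force: [0.6, 0.3, -0.2]
grip_width: 0.0948
```

Emit:
drive_tool(
  deltas=[
    {"gripper": 95, "slide": [0, 0.2, 0], "dr": [0, 0, 0]},
    {"gripper": 95, "slide": [0, 0, 0], "dr": [0, 0, 0]},
    {"gripper": 95, "slide": [0, 0, 0], "dr": [0, 0, 0]},
  ],
)

```text
t: 3.45
position: [0.586, 0.2541, 0.2548]
ee_rot: [[0.66, 0.751, 0.0], [0.751, -0.66, -0.0], [-0.0, 0.0, -1.0]]
contact_force: [-1.0, -0.5, -0.1]
grip_width: 0.0952
```

```bash
python3 - <<'E'
from bench import sensors, vision
import cv2,pickle,numpy as np
from h import *
o=sensors.get_obs();c=vision.camera('wrist');pickle.dump((o,c),open('w2.pkl','wb'))
print(o['t'],o['position'],o['ee_rot'][:,1])
u,v=wproj(c,o,[.585,.254,.14]).astype(int);print(u,v)
f=c['frame'];u0,v0=max(u-80,0),max(v-60,0)
b=cv2.resize(f[v0:v0+120,u0:u0+160],(800,600),interpolation=cv2.INTER_CUBIC);print(u0,v0)
cv2.imwrite('pics/w2.png',f);cv2.imwrite('pics/w2c.png',b)
E
```

```text
3.45 [0.58600579 0.25414044 0.25477409] [ 7.51110070e-01 -6.60176959e-01  2.14910438e-04]
275 206
195 146
```

View pics/w2.png

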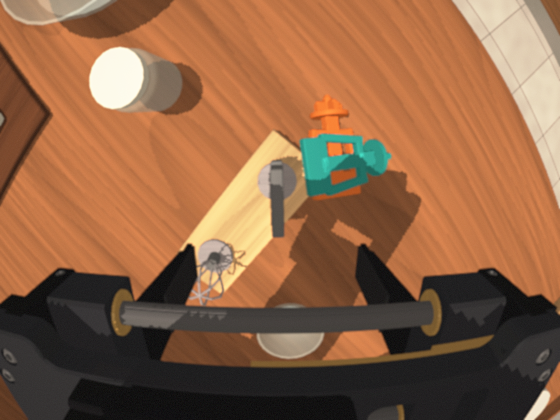

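View pics/w2c.png

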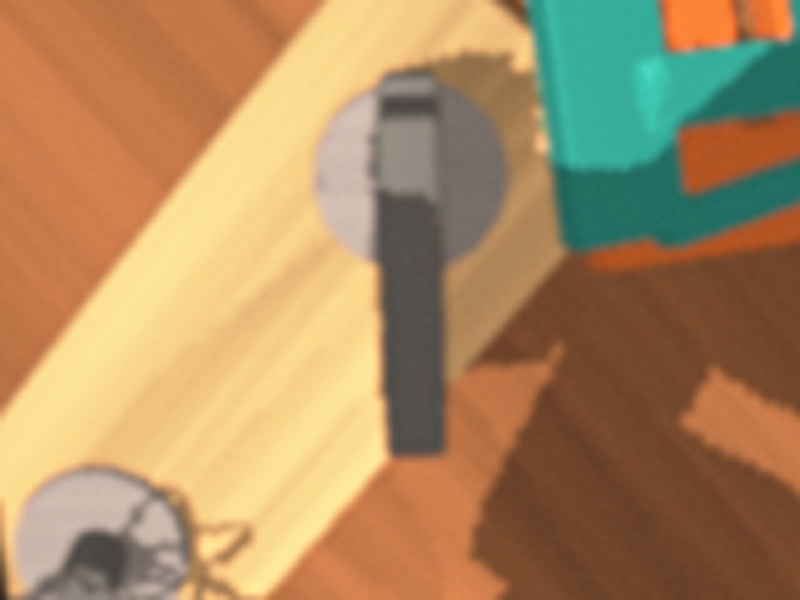

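```bash
python3 - <<'E'
import pickle,numpy as np
from h import *
o,c=pickle.load(open('w2.pkl','rb'))
P=lambda x,y,z:wonz(c,o,195+x/5-.4,146+y/5-.4,z)[:2]
a=P(408,116,.14);b=P(417,455,.14);e=a-b
print(a,b,np.linalg.norm(e),np.degrees(np.arctan2(e[1],e[0])),(a+b)/2)
w=P(388,400,.14)-P(445,400,.14);print('w',np.linalg.norm(w))
print('collar',P(411,168,.041))
d=pickle.load(open('d0.pkl','rb'));T=d['top']
print('turq',onz(T,247,141,.1),onz(T,249,158,.0))
E
```

```text
[0.60874445 0.2796575 ] [0.56720643 0.22985975] 0.06484769623845883 50.16735530861449 [0.58797544 0.25475863]
w 0.010670015600905997
collar [0.58943002 0.25635617]
turq [0.72144787 0.16501062 0.1       ] [0.71387086 0.16542264 0.        ]
```

Both wrist measurements agree (bar 65 mm, collar centre and bar centre within 2 mm): paddle at (0.588,0.255), yaw about 49.8°. I'll make a small correction and descend to TCP z 0.106.

Emit:
drive_tool(
  deltas=[
    {"gripper": 95, "slide": [0.05, 0.02, -0.4], "dr": [0, 0, 0.12]},
    {"gripper": 95, "slide": [0, 0, -0.7], "dr": [0, 0, 0]},
    {"gripper": 95, "slide": [0, 0, -0.8], "dr": [0, 0, 0]},
    {"gripper": 95, "slide": [0, 0, -0.8], "dr": [0, 0, 0]},
    {"gripper": 95, "slide": [0, 0, -0.6], "dr": [0, 0, 0]},
    {"gripper": 95, "slide": [0, 0, -0.4], "dr": [0, 0, 0]},
    {"gripper": 95, "slide": [0, 0, 0], "dr": [0, 0, 0]},
    {"gripper": 95, "slide": [0, 0, 0], "dr": [0, 0, 0]},
  ],
)

```text
t: 4.5
position: [0.5882, 0.2565, 0.1074]
ee_rot: [[0.646, 0.763, 0.001], [0.763, -0.646, 0.0], [0.001, 0.001, -1.0]]
contact_force: [-0.1, -0.3, 0.1]
grip_width: 0.0951
```

Emit:
drive_tool(
  deltas=[
    {"gripper": 0, "slide": [0, 0, 0], "dr": [0, 0, 0]},
    {"gripper": 0, "slide": [0, 0, 0], "dr": [0, 0, 0]},
    {"gripper": 0, "slide": [0, 0, 0], "dr": [0, 0, 0]},
    {"gripper": 0, "slide": [0, 0, 0], "dr": [0, 0, 0]},
    {"gripper": 0, "slide": [0, 0, 0], "dr": [0, 0, 0]},
    {"gripper": 0, "slide": [0, 0, 0], "dr": [0, 0, 0]},
  ],
  newtons=50,
)

```text
t: 5.25
position: [0.5878, 0.2565, 0.1067]
ee_rot: [[0.646, 0.763, 0.0], [0.763, -0.646, -0.0], [0.0, 0.0, -1.0]]
contact_force: [-0.0, -0.6, -0.2]
grip_width: 0.04
```

```bash
python3 - <<'E'
from bench import sensors, vision
import cv2,pickle
o=sensors.get_obs();c=vision.camera('wrist');pickle.dump((o,c),open('w3.pkl','wb'))
print(o['t'],o['position'],o['ee_rot'][:,1],o['grip_width'],o['contact_force'],o['moment'])
cv2.imwrite('pics/w3.png',c['frame'])
E
```

```text
5.25 [0.5878377  0.25648537 0.10666665] [ 7.63233758e-01 -6.46122446e-01  1.25145226e-04] 0.04002363293098622 [-0.0016424  -0.58522039 -0.23691295] [-0.011902   -0.02315845  0.01642177]
```

View pics/w3.png

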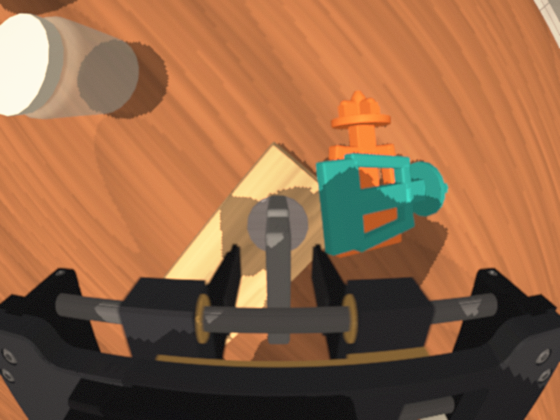

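The wrist view shows the bar (column 277) centred between the fingers (about 238 and 318), which are still closing. I'll let them finish.

Emit:
drive_tool(
  deltas=[
    {"gripper": 0, "slide": [0, 0, 0], "dr": [0, 0, 0]},
    {"gripper": 0, "slide": [0, 0, 0], "dr": [0, 0, 0]},
    {"gripper": 0, "slide": [0, 0, 0], "dr": [0, 0, 0]},
    {"gripper": 0, "slide": [0, 0, 0], "dr": [0, 0, 0]},
    {"gripper": 0, "slide": [0, 0, 0], "dr": [0, 0, 0]},
    {"gripper": 0, "slide": [0, 0, 0], "dr": [0, 0, 0]},
  ],
)

```text
t: 6.05
position: [0.5878, 0.2565, 0.1066]
ee_rot: [[0.646, 0.763, -0.0], [0.763, -0.646, -0.0], [-0.0, -0.0, -1.0]]
contact_force: [1.2, 0.6, -2.4]
grip_width: 0.0117
```

Emit:
drive_tool(
  deltas=[
    {"gripper": 0, "slide": [0, 0, 0.2], "dr": [0, 0, 0]},
    {"gripper": 0, "slide": [0, 0, 0.5], "dr": [0, 0, 0]},
    {"gripper": 0, "slide": [0, 0, 0.8], "dr": [0, 0, 0]},
    {"gripper": 0, "slide": [0, 0, 0.9], "dr": [0, 0, 0]},
    {"gripper": 0, "slide": [0, 0, 0.9], "dr": [0, 0, 0]},
    {"gripper": 0, "slide": [0, 0, 0.7], "dr": [0, 0, 0]},
    {"gripper": 0, "slide": [0, 0, 0], "dr": [0, 0, 0]},
    {"gripper": 0, "slide": [0, 0, 0], "dr": [0, 0, 0]},
  ],
)

```text
t: 7.05
position: [0.5874, 0.2563, 0.2655]
ee_rot: [[0.646, 0.763, -0.001], [0.763, -0.646, -0.0], [-0.001, -0.001, -1.0]]
contact_force: [1.0, 0.7, -1.9]
grip_width: 0.0116
```

```bash
python3 - <<'E'
from bench import sensors, vision
import cv2,pickle
o=sensors.get_obs();c=vision.camera('wrist');pickle.dump((o,c),open('w4.pkl','wb'))
print(o['t'],o['position'],o['ee_rot'],o['grip_width'],o['contact_force'],o['moment'])
cv2.imwrite('pics/w4.png',c['frame'])
E
```

```text
7.05 [0.58736555 0.25630373 0.26553293] [[ 6.46186705e-01  7.63178149e-01 -1.36215946e-03]
 [ 7.63178322e-01 -6.46187743e-01 -4.99692823e-04]
 [-1.26156539e-03 -7.16675714e-04 -9.99998947e-01]] 0.011552372921359846 [ 1.02673935  0.70222902 -1.88283444] [-0.04290669  0.00121391 -0.01858224]
```

View pics/w4.png

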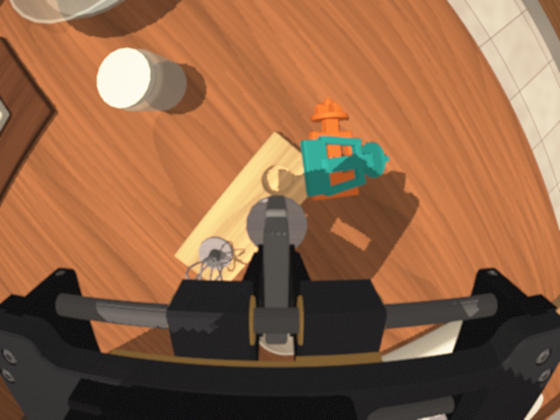

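The lift worked: the paddle hangs straight, its collar ring is at (277,222), the well is empty at (275,180), and the whisk is undisturbed at (215,255). Next I'll measure the collar's offset in the hand.

```bash
python3 - <<'E'
import cv2,pickle
o,c=pickle.load(open('w4.pkl','rb'))
cv2.imwrite('pics/w4c.png',cv2.resize(c['frame'][185:260,230:325],(760,600),interpolation=cv2.INTER_CUBIC))
E
```

```text
(no output)
```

View pics/w4c.png

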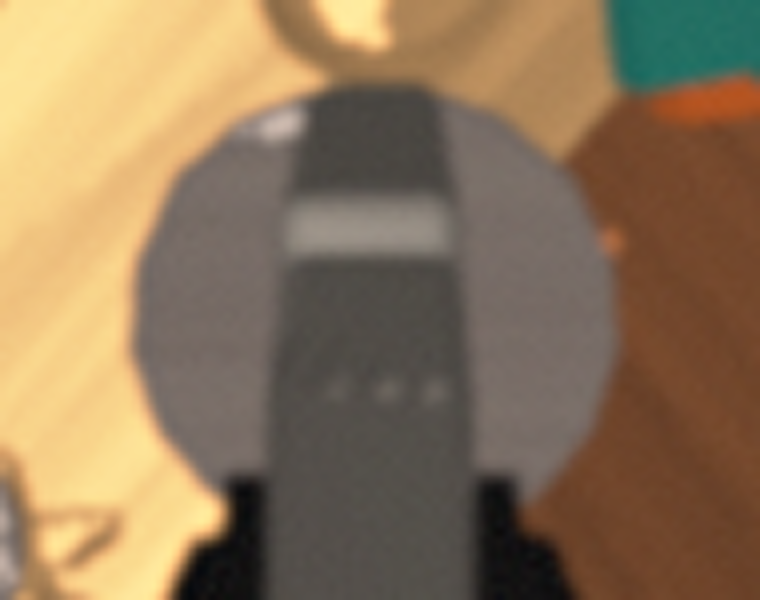

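```bash
python3 - <<'E'
import pickle,numpy as np
from h import *
from scipy.optimize import least_squares
o,c=pickle.load(open('w4.pkl','rb'))
pts=[(135,320),(145,250),(185,170),(615,320),(608,250),(570,165),(160,420),(220,490),(592,420),(540,495)]
z=o['position'][2]-.0716+.006
Q=np.array([wonz(c,o,230+x/8-.44,185+y/8-.44,z)[:2] for x,y in pts])
for S in (Q,Q[3:] if 0 else Q[[0,1,3,4,6,7,8,9]]):
    r=least_squares(lambda p:np.hypot(*(S-p[:2]).T)-p[2],[.587,.256,.024])
    print(r.x,np.round(r.fun*1e3,2))
    d=r.x[:2]-o['position'][:2];R=o['ee_rot']
    print('offset toolx,tooly mm',1e3*d@R[:2,0],1e3*d@R[:2,1])
E
```

```text
[0.587014   0.25514578 0.02368478] [-0.17 -0.15  0.25 -0.61 -0.31  0.58 -0.   -0.08 -0.21  0.72]
offset toolx,tooly mm -1.1108931747611088 0.4799608451768993
[0.58663823 0.25476066 0.02347142] [ 0.01  0.2  -0.35  0.12 -0.05 -0.29 -0.19  0.56]
offset toolx,tooly mm -1.647626697392586 0.4420427108953937
```

The collar fits a 23.6 mm radius circle (24 given), and the paddle's axis sits about 1.3 mm towards −x in the tool frame. I'll carry it to the hub, stopping about 40 mm short along tool x so the wrist camera can see both hub and collar.

Emit:
drive_tool(
  deltas=[
    {"gripper": 0, "slide": [-0.1, -0.5, 0], "dr": [0, 0, 0.2]},
    {"gripper": 0, "slide": [-0.1, -1, 0], "dr": [0, 0, 0.2]},
    {"gripper": 0, "slide": [-0.1, -1, 0], "dr": [0, 0, 0.2]},
    {"gripper": 0, "slide": [-0.1, -1, 0], "dr": [0, 0, 0.2]},
    {"gripper": 0, "slide": [-0.1, -1, 0], "dr": [0, 0, 0.2]},
    {"gripper": 0, "slide": [-0.1, -1, 0], "dr": [0, 0, 0.2]},
    {"gripper": 0, "slide": [-0.1, -1, 0], "dr": [0, 0, 0.2]},
    {"gripper": 0, "slide": [-0.1, -1, 0], "dr": [0, 0, 0.2]},
    {"gripper": 0, "slide": [-0.1, -1, 0], "dr": [0, 0, 0.2]},
    {"gripper": 0, "slide": [-0.1, -1, 0], "dr": [0, 0, 0.2]},
    {"gripper": 0, "slide": [-0.1, -1, 0], "dr": [0, 0, 0.2]},
    {"gripper": 0, "slide": [-0.1, -1, 0], "dr": [0, 0, 0.2]},
  ],
)

```text
t: 8.6
position: [0.5392, -0.2047, 0.2653]
ee_rot: [[0.358, 0.934, -0.002], [0.934, -0.358, 0.001], [0.0, -0.002, -1.0]]
contact_force: [0.1, -0.3, -2.2]
grip_width: 0.0117
```

Emit:
drive_tool(
  deltas=[
    {"gripper": 0, "slide": [-0.1, -1, 0], "dr": [0, 0, 0.2]},
    {"gripper": 0, "slide": [-0.1, -0.7, 0], "dr": [0, 0, 0]},
    {"gripper": 0, "slide": [0, 0, 0], "dr": [0, 0, 0]},
    {"gripper": 0, "slide": [0, 0, 0], "dr": [0, 0, 0]},
    {"gripper": 0, "slide": [0, 0, 0], "dr": [0, 0, 0]},
  ],
)

```text
t: 9.22
position: [0.532, -0.2705, 0.2664]
ee_rot: [[0.332, 0.943, -0.0], [0.943, -0.332, 0.0], [0.0, -0.0, -1.0]]
contact_force: [-0.0, 0.6, -1.8]
grip_width: 0.0116
```

```bash
python3 - <<'E'
from bench import sensors, vision
import cv2,pickle,numpy as np
from h import *
o=sensors.get_obs();c=vision.camera('wrist');pickle.dump((o,c),open('w5.pkl','wb'))
print(o['t'],o['position'],o['ee_rot'],o['grip_width'],o['contact_force'],o['moment'])
print(wproj(c,o,[.541,-.2355,.103]))
f=c['frame']
cv2.imwrite('pics/w5.png',f)
cv2.imwrite('pics/w5c.png',cv2.resize(f[150:250,225:325],(600,600),interpolation=cv2.INTER_CUBIC))
E
```

```text
9.225 [ 0.53196176 -0.27054895  0.2664215 ] [[ 3.32114091e-01  9.43239174e-01 -3.02373579e-04]
 [ 9.43239191e-01 -3.32113981e-01  3.63436533e-04]
 [ 2.42385082e-04 -4.05913003e-04 -9.99999888e-01]] 0.011617341579007508 [-0.02774873  0.55062122 -1.79451034] [-0.02235561 -0.09488124 -0.00990274]
[272.92641195 158.92905051]
```

View pics/w5.png

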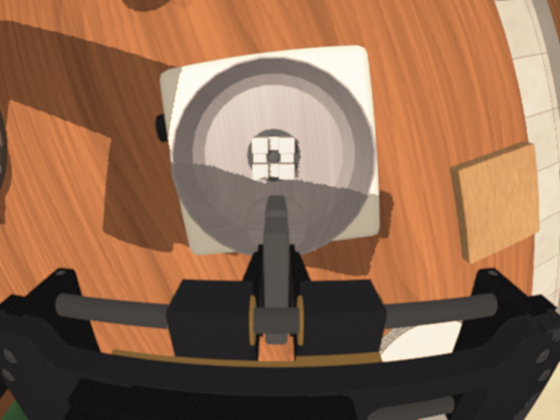

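View pics/w5c.png

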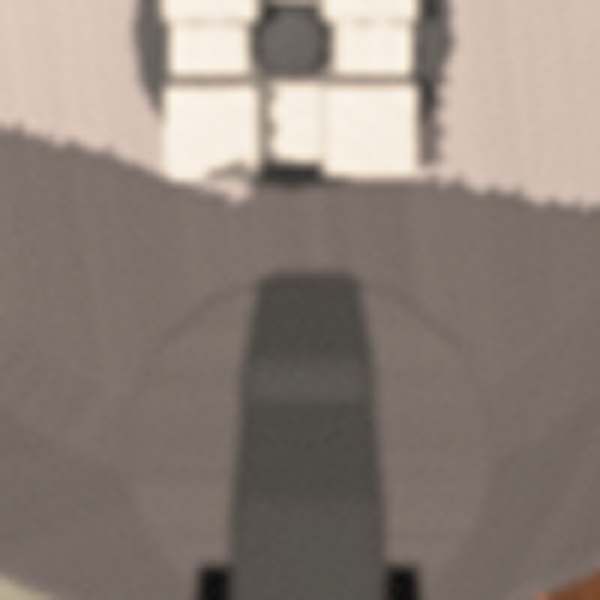

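```bash
python3 - <<'E'
import cv2,pickle
o,c=pickle.load(open('w5.pkl','rb'))
g=cv2.cvtColor(c['frame'],cv2.COLOR_BGR2GRAY)[128:190,240:310].astype(float)
import numpy as np
g=np.clip((g-100)*255/155,0,255).astype(np.uint8)
cv2.imwrite('pics/w5d.png',cv2.resize(g,(670,594),interpolation=cv2.INTER_CUBIC))
E
```

```text
(no output)
```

View pics/w5d.png

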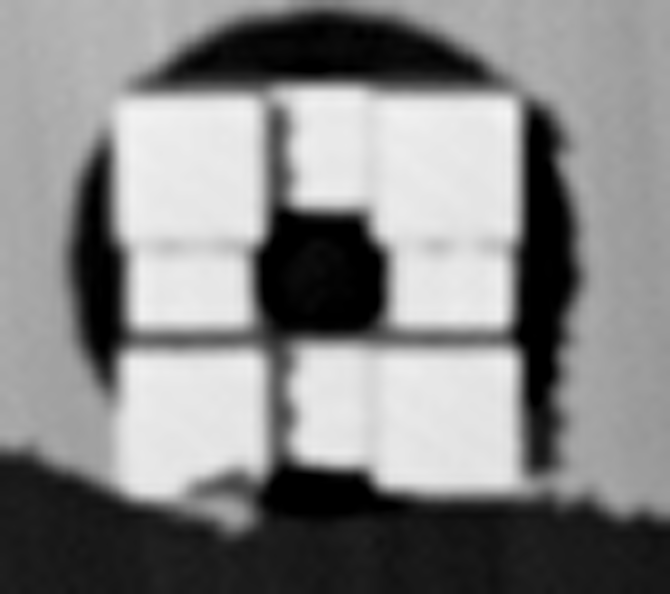

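```bash
python3 - <<'E'
import pickle,numpy as np
from h import *
from scipy.optimize import least_squares
o,c=pickle.load(open('w5.pkl','rb'));R=o['ee_rot'];p=o['position']
s=9.571
P=lambda x,y:wonz(c,o,240+(x+.5)/s-.5,128+(y+.5)/s-.5,.103)[:2]
TL,TR,BR,BL=[P(*q) for q in [(114,95),(523,95),(525,496),(117,497)]]
for a,b in [(TL,TR),(TR,BR),(BR,BL),(BL,TL)]:
    e=b-a;print(np.linalg.norm(e),np.degrees(np.arctan2(e[1],e[0]))%90)
h=(TL+TR+BR+BL)/4;print('hub',h,'tool yaw',np.degrees(np.arctan2(R[1,0],R[0,0])))
i=np.mean([P(*q) for q in [(268,243),(372,243),(374,345),(270,345)]],0);print('inner centre',i)
# collar circle from w5c (6x, origin 225,150)
pts=[(160,345),(127,410),(135,510),(492,450),(455,345),(205,302),(410,305)]
z=p[2]-.0716+.006
Q=np.array([wonz(c,o,225+(x+.5)/6-.5,150+(y+.5)/6-.5,z)[:2] for x,y in pts])
r=least_squares(lambda q:np.hypot(*(Q-q[:2]).T)-q[2],[.53,-.27,.024]);print(r.x,np.round(r.fun*1e3,2))
d=r.x[:2]-p[:2];print('off',1e3*d@R[:2,0],1e3*d@R[:2,1])
for off in (r.x[:2],p[:2]+R[:2,0]*-.0013+R[:2,1]*.00046):
    m=h-off;print('move m',m,'units',m/.04)
E
```

```text
0.04381757217717745 70.47876763837748
0.044130989867189635 71.4749162816169
0.04483716095641056 70.66724243782278
0.04427252989512244 70.15248175068079
hub [ 0.54114378 -0.23515523] tool yaw 70.60285684171035
inner centre [ 0.54138899 -0.2349117 ]
[ 0.53133088 -0.27167698  0.02387108] [-0.12  0.02 -0.03  0.07 -0.04  0.18 -0.09]
off -1.2735293599453767 -0.22043655217994018
move m [0.00981289 0.03652175] units [0.24532236 0.91304376]
move m [0.00917987 0.0367727 ] units [0.22949678 0.91931753]
```

The hub centre is (0.5412,-0.2351) from its outer edges and (0.5414,-0.2349) from the slot crossing. The slots are at 70.7° and the tool at 70.6°. Its sides measure 44 mm, so no further turn is needed. I'll move over the hub and lower to just above the lugs.

Emit:
drive_tool(
  deltas=[
    {"gripper": 0, "slide": [0.08, 0.3, 0], "dr": [0, 0, 0]},
    {"gripper": 0, "slide": [0.08, 0.3, 0], "dr": [0, 0, 0]},
    {"gripper": 0, "slide": [0.08, 0.315, 0], "dr": [0, 0, 0]},
    {"gripper": 0, "slide": [0, 0, -0.4], "dr": [0, 0, 0]},
    {"gripper": 0, "slide": [0, 0, -0.5], "dr": [0, 0, 0]},
    {"gripper": 0, "slide": [0, 0, -0.5], "dr": [0, 0, 0]},
    {"gripper": 0, "slide": [0, 0, -0.3], "dr": [0, 0, 0]},
    {"gripper": 0, "slide": [0, 0, 0], "dr": [0, 0, 0]},
    {"gripper": 0, "slide": [0, 0, 0], "dr": [0, 0, 0]},
    {"gripper": 0, "slide": [0, 0, 0], "dr": [0, 0, 0]},
  ],
)

```text
t: 10.52
position: [0.5417, -0.2351, 0.1993]
ee_rot: [[0.333, 0.943, 0.001], [0.943, -0.333, -0.001], [-0.0, 0.001, -1.0]]
contact_force: [0.1, 1.0, -2.5]
grip_width: 0.0115
```

```bash
python3 - <<'E'
from bench import sensors, vision
import cv2,pickle,numpy as np
o=sensors.get_obs();c=vision.camera('wrist');s=vision.camera('scene');t=vision.camera('top')
print(o['t'],o['position'],np.degrees(np.arctan2(o['ee_rot'][1,0],o['ee_rot'][0,0])),o['grip_width'],o['contact_force'],o['moment'])
a=cv2.resize(c['frame'][130:250,215:335],(400,400),interpolation=cv2.INTER_CUBIC)
b=cv2.resize(s['frame'][90:170,160:260],(400,320),interpolation=cv2.INTER_CUBIC)
cv2.imwrite('pics/w6.png',np.hstack([a,np.vstack([b,np.zeros((80,400,3),np.uint8)])]))
E
```

```text
10.525 [ 0.54165216 -0.23506781  0.1993235 ] 70.54517640094288 0.011504869700261836 [ 0.06808711  0.97384926 -2.50311538] [-0.05749167 -0.04583281  0.03997588]
```

View pics/w6.png

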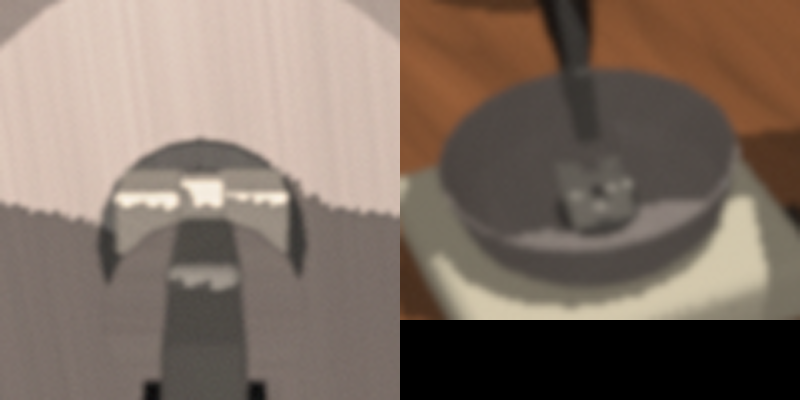

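The spline cross is just above the lugs and in line with the slots (wrist view: slot at (205,190) in the crop, blade at (203,230)). The TCP is about 1 mm short in y, so I'll correct that and ease down.

Emit:
drive_tool(
  deltas=[
    {"gripper": 0, "slide": [0, 0.022, 0], "dr": [0, 0, 0]},
    {"gripper": 0, "slide": [0, 0, -0.06], "dr": [0, 0, 0]},
    {"gripper": 0, "slide": [0, 0, -0.06], "dr": [0, 0, 0]},
    {"gripper": 0, "slide": [0, 0, -0.06], "dr": [0, 0, 0]},
    {"gripper": 0, "slide": [0, 0, -0.06], "dr": [0, 0, 0]},
    {"gripper": 0, "slide": [0, 0, -0.05], "dr": [0, 0, 0]},
    {"gripper": 0, "slide": [0, 0, 0], "dr": [0, 0, 0]},
    {"gripper": 0, "slide": [0, 0, 0], "dr": [0, 0, 0]},
  ],
)

```text
t: 11.68
position: [0.5415, -0.2341, 0.1871]
ee_rot: [[0.333, 0.943, 0.0], [0.943, -0.333, -0.0], [-0.0, 0.0, -1.0]]
contact_force: [-0.4, -0.0, -2.0]
grip_width: 0.0117
```

The splines are about 1.5 mm below the lug tops with no side force. I'll continue to where the spring begins.

Emit:
drive_tool(
  deltas=[
    {"gripper": 0, "slide": [0, 0, -0.06], "dr": [0, 0, 0]},
    {"gripper": 0, "slide": [0, 0, -0.06], "dr": [0, 0, 0]},
    {"gripper": 0, "slide": [0, 0, -0.05], "dr": [0, 0, 0]},
    {"gripper": 0, "slide": [0, 0, 0], "dr": [0, 0, 0]},
    {"gripper": 0, "slide": [0, 0, 0], "dr": [0, 0, 0]},
  ],
)

```text
t: 12.3
position: [0.5414, -0.2341, 0.1804]
ee_rot: [[0.333, 0.943, 0.0], [0.943, -0.333, -0.0], [-0.0, 0.0, -1.0]]
contact_force: [-0.6, 0.7, 0.1]
grip_width: 0.0119
```

Emit:
drive_tool(
  deltas=[
    {"gripper": 0, "slide": [0, 0, -0.04], "dr": [0, 0, 0]},
    {"gripper": 0, "slide": [0, 0, -0.04], "dr": [0, 0, 0]},
    {"gripper": 0, "slide": [0, 0, -0.04], "dr": [0, 0, 0]},
    {"gripper": 0, "slide": [0, 0, 0], "dr": [0, 0, 0]},
    {"gripper": 0, "slide": [0, 0, 0], "dr": [0, 0, 0]},
  ],
  newtons=60,
)

```text
t: 12.92
position: [0.5415, -0.2341, 0.1759]
ee_rot: [[0.333, 0.943, 0.001], [0.943, -0.333, -0.0], [-0.0, 0.001, -1.0]]
contact_force: [-1.7, 0.9, 6.7]
grip_width: 0.0119
```

Emit:
drive_tool(
  deltas=[
    {"gripper": 0, "slide": [0, 0, -0.03], "dr": [0, 0, 0]},
    {"gripper": 0, "slide": [0, 0, -0.03], "dr": [0, 0, 0]},
    {"gripper": 0, "slide": [0, 0, 0], "dr": [0, 0, 0]},
    {"gripper": 0, "slide": [0, 0, 0], "dr": [0, 0, 0]},
  ],
)

```text
t: 13.42
position: [0.5416, -0.2341, 0.1744]
ee_rot: [[0.333, 0.943, 0.001], [0.943, -0.333, -0.001], [-0.0, 0.001, -1.0]]
contact_force: [-3.8, 2.2, 14.9]
grip_width: 0.0116
```

The net force of about 17 N exceeds the spring's 11 N and the motion has stiffened, so the collar is bearing on the lugs. I'll add a little margin and look.

Emit:
drive_tool(
  deltas=[
    {"gripper": 0, "slide": [0, 0, -0.03], "dr": [0, 0, 0]},
    {"gripper": 0, "slide": [0, 0, 0], "dr": [0, 0, 0]},
    {"gripper": 0, "slide": [0, 0, 0], "dr": [0, 0, 0]},
    {"gripper": 0, "slide": [0, 0, 0], "dr": [0, 0, 0]},
  ],
)

```text
t: 13.92
position: [0.5416, -0.2341, 0.1744]
ee_rot: [[0.333, 0.943, 0.002], [0.943, -0.333, -0.001], [-0.001, 0.002, -1.0]]
contact_force: [-6.9, 3.2, 26.4]
grip_width: 0.0114
```

```bash
python3 - <<'E'
from bench import sensors, vision
import cv2,pickle,numpy as np
o=sensors.get_obs();c=vision.camera('wrist');s=vision.camera('scene');t=vision.camera('top')
print(o['t'],o['position'],o['ee_rot'][:,2],o['grip_width'],o['contact_force'],o['moment'])
pickle.dump((o,c,s),open('w7.pkl','wb'))
a=cv2.resize(c['frame'][130:250,215:335],(400,400),interpolation=cv2.INTER_CUBIC)
b=cv2.resize(s['frame'][90:170,160:260],(400,320),interpolation=cv2.INTER_CUBIC)
cv2.imwrite('pics/w7.png',np.hstack([a,np.vstack([b,np.zeros((80,400,3),np.uint8)])]))
cv2.imwrite('pics/t7.png',t['frame'])
E
```

```text
13.925 [ 0.54164906 -0.23414041  0.17439987] [ 0.00200019 -0.00123733 -0.99999723] 0.011419643487533689 [-6.88154059  3.24546737 26.35503815] [0.94404464 1.76902573 0.01769644]
```

View pics/w7.png

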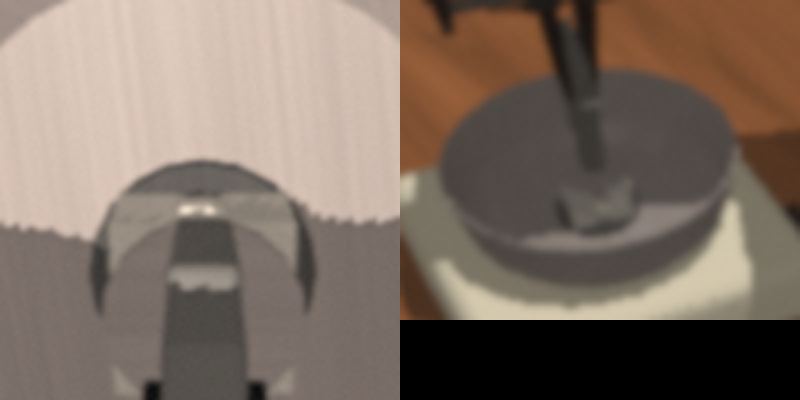

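View pics/t7.png

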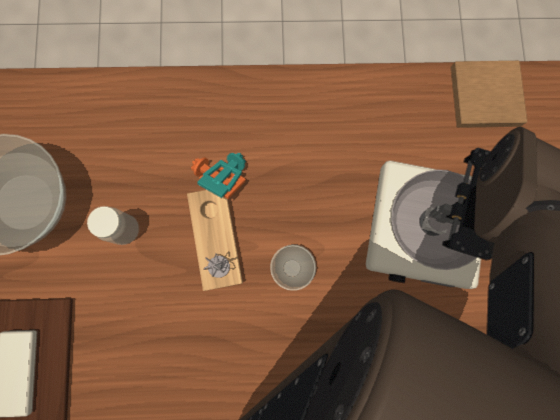

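The final view shows the collar flat over the lugs, with only their outer corners showing at (118,380) and (285,380) in the crop. TCP z of 0.1744 puts the paddle's origin at about 0.103, which is home. The last 1.2 mm of commanded push gave no motion and 11.5 N more force, so it is bottomed and not slipping in the fingers. The whisk (219,264), jar (104,223) and glass bowl (293,268) are where they were. Handing in.

```bash
python3 - <<'E'
from bench import sensors, job
print(job.hand_in())
o=sensors.get_obs();print(o['t'],o['position'],o['contact_force'],o['grip_width'])
E
```

```text
the job is handed in; nothing more can be done
None
the job is handed in; nothing more can be done
```

I lifted the grey paddle from the rack and turned it about 21° to line up with the hub's slots. I then lowered it onto the hub and pressed it home, and handed the job in at about 14 s, still gripping and pressing. The interface gives no verdict.

**Last checks:**
- **Height:** the tool height puts the paddle's origin at about 0.103 m, level with the lug tops.
- **Centring:** the paddle's axis was within about 0.5 mm of the measured hub centre, with about 2 mm of camera calibration error on top. The tool was upright to about 0.15°.
- **Push:** the reading was 26 N upward, about 28 N net of the −2 N offset while carrying, against the spring's 11 N. The last 1.2 mm of commanded push gave no movement, so the collar is seated and not slipping.
- **Grip:** 60 N commanded, with the fingers stopped at 11.4 mm on the 12 mm bar. A side force of about 7 N remained.
- **Not measured:** the spring seat's travel and the force on the hub are inferred from height and wrist force.
- **Other objects:** the whisk, jar and small glass bowl are at their original pixels in the last top view.

**One oddity:** the orange and turquoise look-alikes stood upright in the first picture. They were lying beside the rack by t = 3.45 s, before my first descent. The arm had not been near them, and I did not touch them.

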